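# Square a chopping board in its holder and clamp it

## Task

Get the red chopping board ready for chopping: slide it up against the black rubber stop pin of the wooden board holder, then turn it about that pin by pushing the opposite corner until its short edge lies flush along the metal rail, under the rail's lip. Then swing the red cam lever clockwise until the cam grips the board firmly, and let go of it. Feel your way - push the board with less than 2 kilos, tighten the lever with no more than a light push so that the cam does not bite into the edge - and leave the other things where they are.

Things in the scene. Friction and masses are not known exactly. Their poses are not given: they have to be found in the camera images.
- station: Fixed bamboo board holder. Frame: origin on the table top under the centre of the board's place, x' roughly away from the robot, y' left. Slab x' -120 to 180 mm, y' -170 to 185, top at z 14 mm. The seated board has its axes along x' and y', its centre at x' = y' = 0, its short left edge on the rail, its long near edge on the pin. Rail and pin are rigid: a millimetre too far is many newtons.
- rail_face (a point): Middle of the face of the aluminium rail (x' 0, y' 150, z 19.5 mm). The rail runs along x' from -95 to 95 mm, its face looks to -y'. A lip reaches 10 mm out over the board's edge: underside at z 32.5 mm, top at 35.5 mm, so the board is slid under it, not lowered in.
- stop_pin (a point): Axis of the upright rubber-sleeved stop pin (16 mm diameter, z 14 to 38 mm) at x' -108, y' 120 mm, near left on the holder; point at z 19.5 mm, axes as the holder's. It stops the board's long near edge close to the near left corner.
- board_centre (a point): Centre of the loose red chopping board, a flat plate 200 (its x) x 300 (its y) x 11 mm, 0.4 to 0.65 kg, underside at z 14 mm on the holder. Push it on its outer edges (the hand slot is no use). Starts 0.18 to 0.30 rad clockwise of square, 6 to 37 mm short of the pin and 3 to 23 mm from the rail. Slides with 1 to 6 N.
- pin_corner (a point): The board's near left corner (x -100, y 150 mm in the board's frame), at half its thickness: the corner that goes against pin and rail and about which the board turns. If the board is turned before it is against the pin, its far left corner runs into the cam.
- push_corner (a point): The board's far right corner (x 100, y -150 mm in the board's frame), at half its thickness: push near it on the short right edge, so that the board turns counter-clockwise to the rail. A fingertip that follows the corner's arc (away from the robot and left) turns it with 2 to 6 N; pushed straight at the rail from far off it drags on the edge and binds. Last, press it straight home (8 to 12 N).
- clamp_slot (a point): Nominal place of the cam's upright axis (x' 120, y' 132, z 14 mm), on the holder. The clamp's plate is set by hand along a slot: the true axis is up to 2.5 mm nearer or farther along x' and is not measured. A grey eccentric disc (radius 18 mm, 7 mm off the axis, z 17 to 30 mm) bears on the board's long far edge, presses it to the pin and draws it to the rail.
- cam_lever (a joint): Angle of the red cam lever, rad: 0 released, grows clockwise from above, stop at 1.75. Bar 10 mm wide from the axis to 69 mm out, z 30 to 51 mm; points 0.524 - q rad from x' towards y'. Push its counter-clockwise side. 0.10 N m friction keeps it where it is left (1 to 2 N at 45 mm). On a seated board the cam touches at 0.55 to 1.5 (unknown), then stiffens; a push of 4 to 6 N at 45 mm grips well.
- tomato_mid (a point): Middle of a loose red tomato (77 mm across, 72 mm high) to the right of the holder; a bystander.
- avocado_mid (a point): Middle of a loose dark green avocado (89 x 65 x 63 mm) to the right of the holder; a bystander.
- mandarin_mid (a point): Middle of a loose mandarin (48 mm) at the far right; a bystander.
- peeler_mid (a point): Middle of a loose yellow-handled peeler (170 x 25 x 18 mm) lying at the near right; a bystander.

How it is judged:
By the outcome, as a careful person would: the job done as asked, in the order asked, and still so for the second after the job is handed in, with the robot touching nothing.
It also fails if it takes over 72 s, if anything falls off the work surface, if the arm or the gripper's body presses on something with over 40 N, if the wrist force passes 120 N, or if a joint passes its speed limit or range.

## Robot

A 6-joint arm with a two-finger parallel gripper is mounted at the origin on a cart in front of the work surface, level with it; the furniture and walls round the work are solid. World frame = base frame: x ahead of the robot, y to its left, z up, the work surface at z = 0. Lengths are in m, angles in rad, forces in N, time in s.
With the tool pointing down it reaches from about 0.425 to 0.95 m from the base axis. Payload 3.5 kg.
Tool frame: the origin (TCP) lies at the very end of the fingers, on their centre line; the grasp point (between the pads) lies 19 mm behind it; z points along the fingers, y is the direction in which the jaws open and shut (so a half turn about z gives the same grasp; the last joint's range is limited). The gripper opens to 85 mm and grips with 20 to 120 N. Pads are 22 mm wide; open, the fingers measure 114 mm over their backs; the gripper's body (76 mm by 85 mm) begins 54 mm behind the grasp point. The pads swing forward as they close: fully open they stand 13 mm farther back than shut.
Start: joints at [1.178, 0.286, 1.577, -0, 1.279, -0.15], TCP at [0.162, 0.655, 0.231] pointing down, gripper open.
Joint ranges: [-2.77, 2.77], [-0.9, 2.22], [0.21, 2.48], [-1.53, 4.67], [0.24, 2.81], [-2.84, 2.84]. Speed limits (rad/s): [2.79, 2.79, 3.14, 3.14, 3.14, 3.14].

## Interface

Orientations are given as a unit quaternion [x, y, z, w].
In Python, from plant import ctrl, eyes, ticket gives the robot as it stands.
- The arm moves only by the tool send_rows, never from a script. Its arguments are lists of equal length, an entry for each row: "translation": the shift along the tool's x, y, z in units of 30 mm (1.0 is 30 mm), a list of three; "rotation": the turn, a rotation vector about the tool's x, y, z in units of 5 degrees (1.0 is 5 degrees), a list of three; "grip": the finger opening in mm, from 0 to 85.4. A call has 1 to 5 rows; each row shifts and turns the commanded pose from where the row before left it, along the tool's axes as they then stand; what a row does not reach is not made up. A row lasts 1/8 s, in which the tool goes at most 62.5 mm and 10.7 degrees, less where a joint would pass 70% of its speed; a pose out of reach is approached as far as the arm can. A call is refused whole if a number of a shift passes 1 or a number of a turn 1, either way. A call with a gripper value outside its range is refused whole. The fingers move at their own pace and stop on an object; "squeeze" is the grip in N (left out, the last holds). Time passes only in rows, so rows that do not move let the fingers close. It gives the time, the measured TCP pose, the force and the opening at its end, in the units of the state.
- ctrl.get_state(): the state, without advancing time (a new reading comes with each control period).
- eyes.read_camera(name): name is "side" or "top" or "wrist"; returns a dict with "image" (400x640x3 uint8, blue, green, red), "mtx" (3x3 intrinsics, pixels), "xyz" and "orientation" of the camera in the world; the wrist camera has in their place "hand_eye" (4x4, takes a point from camera to tool coordinates, whose origin is the TCP and whose axes are the flange's). Camera axes: x right, y down, z forward; pixel columns grow to the right and rows downward; lengths in m; the calibration is good to about 2 mm. A picture is of the moment at which its call begins: read the wrist's pose just before it. There is no depth.
- ticket.sign_off(): hands the job in, once; it reports no verdict.
The state is a dict: "time": time; "qpos": joint angles; "dq": joint speeds; "joint_efforts": joint torques, N m; "eef_pos": TCP position; "tcp_rot": TCP orientation; "contact_force": force on the tool from outside, world axes, zero at the start; "wrist_torque": the same for the moment, N m; "opening": opening from 0.0 (shut) to 1.0 (fully open).
Only numpy, scipy, OpenCV 4.12 (cv2) and the standard library are available. Lean on these libraries where they do the work, as an engineer would, in place of code of your own. Each camera call takes 0.05 s, during which the arm holds its last target. There are 200 camera calls.

## Working session

There is one attempt and no reset: what is moved stays moved. The work goes in short steps, Python scripts to look and compute and a tool call to move; the robot and the scene stay as the last step left them, time stands still between calls to the robot, and variables do not carry over. Pictures are saved under pics/ and viewed, about 8 in all and at most 12, crops included, and the job is handed in when it is done.

Besides the shell and the picture viewer there is one more tool, called after "Emit:" as name(argument=value, ...) on one line, values as JSON. send_rows: Moves the arm, as the interface text tells. Its arguments: {"type":"object","properties":{"translation":{"type":"array"},"rotation":{"type":"array"},"grip":{"type":"array"},"squeeze":{"type":"number"}},"required":["translation","rotation","grip"]}

```bash
ls; mkdir -p pics
python3 - <<'E'
from plant import ctrl, eyes
import cv2
s=ctrl.get_state(); print(s)
for n in("top","side"):
    d=eyes.read_camera(n); cv2.imwrite(f"pics/{n}0.png",d["image"]); print(n,d["mtx"],d["xyz"],d["orientation"])
E
```

```text
pics
{'time': 0.0, 'qpos': array([ 1.17798213e+00,  2.87170537e-01,  1.57819223e+00,  8.17688390e-06,
        1.27860378e+00, -1.50029635e-01]), 'dq': array([-8.28760730e-04,  6.56082971e-04, -1.74729290e-04,  9.82504014e-06,
        4.87322158e-04,  1.03086921e-03]), 'joint_efforts': array([-2.51958563e-04, -4.06000078e+01, -2.92620224e+01, -1.81102096e-04,
        6.01521431e-03,  2.57150546e-06]), 'eef_pos': array([0.16200601, 0.65458604, 0.22993569]), 'tcp_rot': array([ 1.21095449e-01,  9.92640158e-01, -1.14244271e-03, -3.21992363e-04]), 'contact_force': array([ 0.01401134, -0.10067344,  0.52071949]), 'wrist_torque': array([ 0.03518973, -0.06169754,  0.00886662]), 'opening': 0.996423801907829}
top [[396.53207921   0.         319.68291241]
 [  0.         396.53207921 196.4764642 ]
 [  0.           0.           1.        ]] [ 0.24914721 -0.11027804  1.06872772] [-0.69831523  0.7061305  -0.08226261  0.08347706]
side [[389.62473201   0.         317.34469628]
 [  0.         389.62473201 204.39186933]
 [  0.           0.           1.        ]] [ 0.24311283 -0.89916058  0.7664103 ] [ 0.90016612 -0.1421596   0.05400879 -0.40813558]
```

View pics/top0.png

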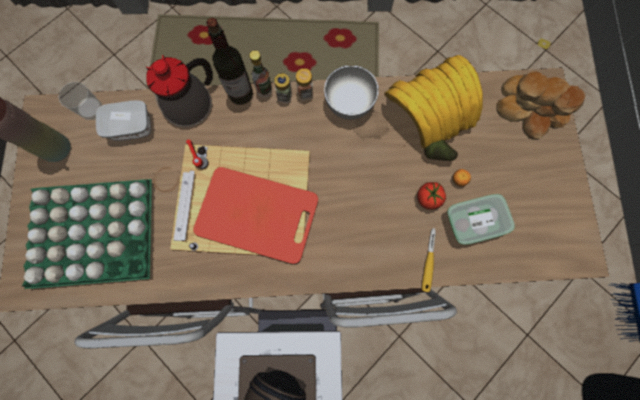

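View pics/side0.png

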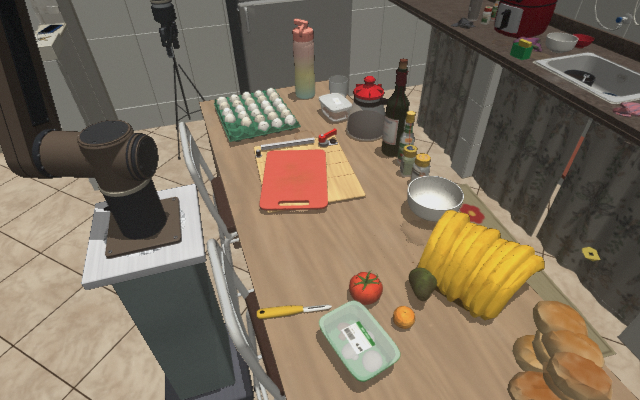

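```bash
cat > h.py <<'E'
import numpy as np, cv2
from scipy.spatial.transform import Rotation as R
from plant import ctrl, eyes
def cam(n):
    s=ctrl.get_state(); d=eyes.read_camera(n)
    if n=="wrist":
        T=np.eye(4); T[:3,:3]=R.from_quat(s["tcp_rot"]).as_matrix(); T[:3,3]=s["eef_pos"]
        T=T@np.array(d["hand_eye"]); return d["image"],d["mtx"],T[:3,3],T[:3,:3]
    return d["image"],d["mtx"],np.array(d["xyz"]),R.from_quat(d["orientation"]).as_matrix()
def ray(c,uv,z):
    uv=np.atleast_2d(np.asarray(uv,float)); d=(c[3]@np.linalg.inv(c[1])@np.c_[uv,np.ones(len(uv))].T).T
    return c[2]+d*((z-c[2][2])/d[:,2])[:,None]
def proj(c,p):
    q=(c[3].T@(np.atleast_2d(p)-c[2]).T); q=c[1]@q; return (q[:2]/q[2]).T
E
python3 - <<'E'
from h import *
c=cam("top"); print(c[3].round(2))
print(proj(c,[[0,0,0],[.162,.655,.23]]))
print(ray(c,[[193,247],[197,148],[183,146],[310,152],[172,248],[302,251]],.014).round(3), ray(c,[[196,225],[222,168],[318,198],[297,262]],.025).round(3))
s=ctrl.get_state(); d=eyes.read_camera("wrist"); print(d["mtx"],d["hand_eye"])
print(R.from_quat(s["tcp_rot"]).as_matrix().round(3))
for n,p in dict(tom=[432,195],av=[440,150],man=[461,178]).items(): print(n,ray(c,[p],.03).round(3))
E
```

```text
[[-0.01 -0.97  0.23]
 [-1.    0.01  0.  ]
 [-0.   -0.23 -0.97]]
[[277.50939684 395.37779153]
 [-59.93547096 340.25916992]]
[[ 0.367  0.228  0.014]
 [ 0.646  0.235  0.014]
 [ 0.653  0.275  0.014]
 [ 0.63  -0.084  0.014]
 [ 0.365  0.284  0.014]
 [ 0.354 -0.061  0.014]] [[ 0.425  0.22   0.025]
 [ 0.583  0.158  0.025]
 [ 0.495 -0.105  0.025]
 [ 0.324 -0.049  0.025]]
[[309.97759003   0.         321.39700253]
 [  0.         309.97759003 199.00992322]
 [  0.           0.           1.        ]] [[-4.12535677e-04 -9.63544636e-01 -2.67547312e-01  6.72177808e-02]
 [ 9.99999700e-01 -5.73016091e-04  5.21743336e-04 -6.08561590e-06]
 [-6.56031908e-04 -2.67547017e-01  9.63544583e-01 -1.43161519e-01]
 [ 0.00000000e+00  0.00000000e+00  0.00000000e+00  1.00000000e+00]]
[[-0.971  0.24  -0.001]
 [ 0.24   0.971 -0.002]
 [ 0.    -0.002 -1.   ]]
tom [[ 0.498 -0.412  0.03 ]]
av [[ 0.626 -0.444  0.03 ]]
man [[ 0.545 -0.495  0.03 ]]
```

Emit:
send_rows(translation=[[-0.9,-0.97,-0.15],[-0.9,-0.97,-0.15],[-0.9,-0.97,-0.15],[-0.9,-0.97,-0.15],[-0.9,-0.97,-0.15]], rotation=[[0,0,0],[0,0,0],[0,0,0],[0,0,0],[0,0,0]], grip=[0,0,0,0,0])

```text
time: 0.82
eef_pos: [0.2587, 0.4802, 0.2538]
tcp_rot: [0.121, 0.993, -0.0, -0.0]
contact_force: [0.0, -1.1, -1.0]
opening: 0.001
```

Emit:
send_rows(translation=[[-0.9,-0.97,-0.15],[-0.9,-0.97,-0.15],[-0.9,-0.97,-0.15],[-0.9,-0.97,-0.15],[-0.9,-0.97,-0.15]], rotation=[[0,0,0],[0,0,0],[0,0,0],[0,0,0],[0,0,0]], grip=[0,0,0,0,0])

```text
time: 1.45
eef_pos: [0.3547, 0.3066, 0.2764]
tcp_rot: [0.121, 0.993, 0.0, 0.0]
contact_force: [0.5, 0.3, -0.5]
opening: 0.0
```

Emit:
send_rows(translation=[[-0.9,-0.97,-0.15],[-0.9,-0.97,-0.15],[-0.9,-0.97,-0.15],[-0.9,-0.97,-0.15],[-0.9,-0.97,-0.15]], rotation=[[0,0,0],[0,0,0],[0,0,0],[0,0,0],[0,0,0]], grip=[0,0,0,0,0])

```text
time: 2.08
eef_pos: [0.4508, 0.1329, 0.2989]
tcp_rot: [0.121, 0.993, 0.0, 0.0]
contact_force: [0.7, -0.3, 0.5]
opening: 0.001
```

Emit:
send_rows(translation=[[-0.9,-0.97,-0.15],[0,0,0],[0,0,0],[0,0,0]], rotation=[[0,0,-0.8],[0,0,-0.8],[0,0,-0.8],[0,0,0]], grip=[0,0,0,0])

```text
time: 2.58
eef_pos: [0.4695, 0.0993, 0.3031]
tcp_rot: [0.017, 1.0, 0.0, -0.0]
contact_force: [0.7, -1.3, -0.2]
opening: 0.001
```

Run:
```python
from h import *
s=ctrl.get_state(); print(s["time"],s["eef_pos"],s["contact_force"],R.from_quat(s["tcp_rot"]).as_matrix().round(3))
c=cam("wrist"); cv2.imwrite("pics/w1.png",c[0]); np.savez("w1.npz",m=c[1],p=c[2],R=c[3],im=c[0])
```

```text
2.575 [0.46953167 0.0992513  0.30313724] [ 0.68656282 -1.3343172  -0.17702294] [[-0.999  0.034 -0.   ]
 [ 0.034  0.999  0.   ]
 [ 0.     0.    -1.   ]]
```

View pics/w1.png

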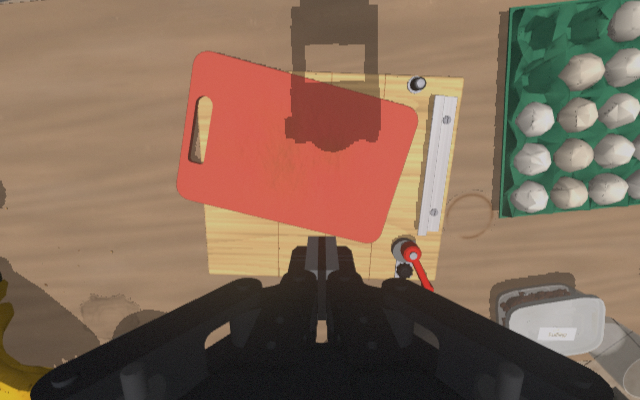

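```bash
cat >> h.py <<'E'
def board(c,rail_ok=True):
    im=c[0]; hsv=cv2.cvtColor(im,cv2.COLOR_BGR2HSV); h,s,v=hsv[...,0].astype(int),hsv[...,1],hsv[...,2]
    m=(((h<6)|(h>172))&(s>110)&(v>50)).astype(np.uint8)
    m=cv2.morphologyEx(m,cv2.MORPH_OPEN,np.ones((5,5)))
    cs,_=cv2.findContours(m,cv2.RETR_EXTERNAL,cv2.CHAIN_APPROX_NONE); k=max(cs,key=cv2.contourArea)[:,0].astype(float)
    p=ray(c,k,.025)[:,:2]; return p,k
def fitrect(p):
    """lines fitted to the points near each side of the minimum rectangle"""
    (cx,cy),(w,hh),a=cv2.minAreaRect((p*1000).astype(np.float32)); box=cv2.boxPoints(((cx,cy),(w,hh),a))/1000
    L=[]
    for i in range(4):
        a,b=box[i],box[(i+1)%4]; t=(b-a)/np.linalg.norm(b-a); n=np.array([-t[1],t[0]]); q=p-a; s=q@t; l=np.linalg.norm(b-a)
        sel=(abs(q@n)<.005)&(s>.03)&(s<l-.03)
        vx,vy,x0,y0=cv2.fitLine((p[sel]*1000).astype(np.float32),cv2.DIST_HUBER,0,.01,.01).ravel()
        L.append((np.array([x0,y0])/1000,np.array([vx,vy]),sel.sum()))
    return box,L
E
python3 - <<'E'
from h import *
d=np.load("w1.npz"); c=(d["im"],d["m"],d["p"],d["R"])
p,k=board(c); box,L=fitrect(p); print(box.round(4)); 
for x in L: print(x[0].round(4),np.degrees(np.arctan2(x[1][1],x[1][0])).round(2),x[2])
def isec(a,b):
    t=np.linalg.solve(np.c_[a[1],-b[1]],b[0]-a[0]); return a[0]+t[0]*a[1]
C=np.array([isec(L[i],L[(i+1)%4]) for i in range(4)]); print("corners",C.round(4),"mid",C.mean(0).round(4),np.linalg.norm(np.diff(C,axis=0),axis=1))
g=cv2.cvtColor(c[0],cv2.COLOR_BGR2HSV)
m=((g[...,1]<40)&(g[...,2]>140)).astype(np.uint8); m[:,480:]=0; m[:80]=0;m[:,:415]=0; m[245:]=0
cs,_=cv2.findContours(m,cv2.RETR_EXTERNAL,cv2.CHAIN_APPROX_NONE); r=max(cs,key=cv2.contourArea)[:,0].astype(float)
q=ray(c,r,.0355)[:,:2]; rb=cv2.minAreaRect((q*1000).astype(np.float32)); print("rail",rb,cv2.boxPoints(rb).round(1))
h0,s0=g[...,0],g[...,1]
# slab vs table
crop=c[0][60:300,150:480]; cv2.imwrite("pics/w1c.png",cv2.resize(c[0][60:300,380:480],None,fx=5,fy=2.5) if 0 else cv2.resize(c[0][60:300,330:480],None,fx=2.5,fy=2.5,interpolation=cv2.INTER_CUBIC))
E
```

```text
[[ 0.3173 -0.0521]
 [ 0.5075 -0.1089]
 [ 0.5925  0.1759]
 [ 0.4023  0.2327]]
[ 0.4104 -0.0791] -16.61 104
[0.5484 0.0321] 73.33 161
[0.4798 0.2086] -16.68 94
[0.3606 0.0888] 73.14 180
corners [[ 0.5065 -0.1078]
 [ 0.5912  0.1752]
 [ 0.4038  0.2314]
 [ 0.318  -0.0516]] mid [0.4549 0.0618] [0.29541045 0.195712   0.29563692]
rail ((480.5078430175781, 252.6458282470703), (28.81047821044922, 189.0340576171875), 86.02410888671875) [[385.2 244.8]
 [573.8 231.7]
 [575.8 260.5]
 [387.2 273.6]]
```

View pics/w1c.png

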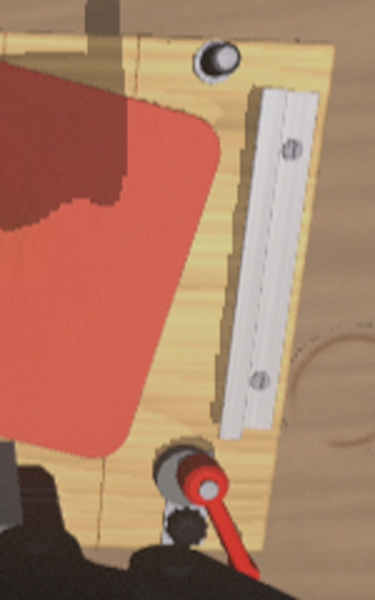

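Emit:
send_rows(translation=[[0,0,0.5],[0,0,0.5],[0,0,0.5],[-0.82,-0.26,0.7],[-0.82,-0.26,0.7]], rotation=[[0,0,0.98],[0,0,0.98],[0,0,0.98],[0,0,0],[0,0,0]], grip=[0,0,0,0,0])

```text
time: 3.25
eef_pos: [0.5128, 0.0704, 0.216]
tcp_rot: [0.144, 0.99, 0.0, 0.0]
contact_force: [0.2, -1.0, 0.5]
opening: -0.001
```

Emit:
send_rows(translation=[[-0.82,-0.26,0.8],[-0.82,-0.26,0.8],[-0.82,-0.26,0.8],[0,0,0.8],[0,0,0.8]], rotation=[[0,0,0],[0,0,0],[0,0,0],[0,0,0],[0,0,0]], grip=[0,0,0,0,0])

```text
time: 3.88
eef_pos: [0.5765, 0.0268, 0.0953]
tcp_rot: [0.145, 0.989, 0.0, -0.0]
contact_force: [0.5, 0.1, -0.2]
opening: -0.001
```

Run:
```python
from h import *
d=np.load("w1.npz"); c=(d["im"],d["m"],d["p"],d["R"])
O=np.array([.4698,.0986]); X=np.array([.9976,-.0692]);Y=np.array([.0692,.9976])
p=ray(c,[[418.8,82.8]],.038)[0,:2]; print("pin top",p,(p-O)@X,(p-O)@Y)
p=ray(c,[[413.2,255.2]],.052)[0,:2]; print("cam axis",p,(p-O)@X,(p-O)@Y)
p=ray(c,[[403,250]],.03)[0,:2]; print("disc ",p,(p-O)@X,(p-O)@Y)
s=ctrl.get_state(); print(s["time"],s["eef_pos"],s["contact_force"],R.from_quat(s["tcp_rot"]).as_matrix().round(3))
c=cam("wrist"); cv2.imwrite("pics/w2.png",c[0])
```

```text
pin top [0.3705805  0.22354537] -0.10762759069343161 0.11777951139228383
cam axis [0.59724114 0.222634  ] 0.11855212548486557 0.13255524945228234
disc  [0.59926904 0.2141342 ] 0.12116335055117747 0.12421617838215743
3.875 [0.57652122 0.026801   0.09533029] [ 0.50097168  0.08844791 -0.21317124] [[-0.958  0.287 -0.   ]
 [ 0.287  0.958  0.   ]
 [ 0.    -0.    -1.   ]]
```

View pics/w2.png

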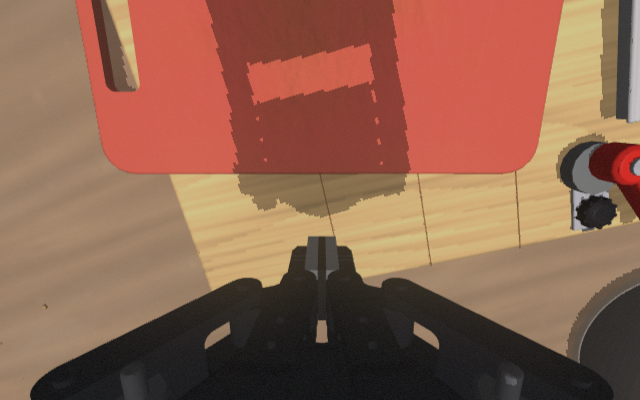

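Emit:
send_rows(translation=[[0,0,0.9],[0,0,0.9],[0,0,0.6],[0,0,0.2],[0,0,0]], rotation=[[0,0,0],[0,0,0],[0,0,0],[0,0,0],[0,0,0]], grip=[0,0,0,0,0])

```text
time: 4.55
eef_pos: [0.5766, 0.0269, 0.0186]
tcp_rot: [0.144, 0.99, 0.0, 0.0]
contact_force: [-0.3, 0.4, -0.2]
opening: -0.005
```

Emit:
send_rows(translation=[[0.15,0,0],[0.15,0,0],[0.1,0,0],[0.1,0,0],[0,0,0]], rotation=[[0,0,0],[0,0,0],[0,0,0],[0,0,0],[0,0,0]], grip=[0,0,0,0,0])

```text
time: 5.18
eef_pos: [0.5619, 0.0312, 0.0185]
tcp_rot: [0.144, 0.99, -0.0, 0.0]
contact_force: [-0.0, 0.2, -0.4]
opening: 0.0
```

Emit:
send_rows(translation=[[0.1,0,0],[0.1,0,0],[0.1,0,0],[0.1,0,0],[0,0,0]], rotation=[[0,0,0],[0,0,0],[0,0,0],[0,0,0],[0,0,0]], grip=[0,0,0,0,0])

```text
time: 5.8
eef_pos: [0.5504, 0.0346, 0.0185]
tcp_rot: [0.144, 0.99, -0.0, 0.0]
contact_force: [2.5, -0.4, 0.8]
opening: 0.005
```

Emit:
send_rows(translation=[[0.08,0,0],[0.08,0,0],[0.06,0,0]], rotation=[[0,0,0],[0,0,0],[0,0,0]], grip=[0,0,0])

```text
time: 6.18
eef_pos: [0.5444, 0.0364, 0.0186]
tcp_rot: [0.144, 0.99, -0.0, 0.0]
contact_force: [4.7, -0.6, -0.4]
opening: 0.003
```

Emit:
send_rows(translation=[[0.06,0,0],[0.06,0,0]], rotation=[[0,0,0],[0,0,0]], grip=[0,0])

```text
time: 6.42
eef_pos: [0.5413, 0.0372, 0.0186]
tcp_rot: [0.144, 0.99, -0.0, 0.001]
contact_force: [6.6, -3.6, -2.0]
opening: 0.0
```

```bash
cat >> h.py <<'E'
O=np.array([.4698,.0986]); X=np.array([.9976,-.0692]);Y=np.array([.0692,.9976])
def st(p): p=np.atleast_2d(p)-O; return np.c_[p@X,p@Y]
E
python3 - <<'E'
from h import *
s=ctrl.get_state(); print(s["eef_pos"],s["contact_force"],s["wrist_torque"])
c=cam("wrist"); p,k=board(c)
# far edge in view
q=ray(c,k,.025)[:,:2]; rows=k[:,1]; sel=(k[:,0]>150)&(k[:,0]<500)&(k[:,1]>60)
cv2.imwrite("pics/w3.png",c[0])
f=q[sel]; l=cv2.fitLine((f*1000).astype(np.float32),cv2.DIST_HUBER,0,.01,.01).ravel(); print(l, np.degrees(np.arctan2(l[1],l[0])))
c=cam("top"); p,k=board(c); box,L=fitrect(p)
for x in L: print(x[0].round(4),np.degrees(np.arctan2(x[1][1],x[1][0])).round(2),x[2])
E
```

```text
[0.54131772 0.03719261 0.01860039] [ 6.55459991 -3.55150529 -2.04878953] [-0.64212276 -1.03817999 -0.00402744]
[9.0118015e-01 4.3344468e-01 4.7615909e+02 4.4977249e+01] 25.686367
[ 0.4001 -0.0759] -16.98 19
[ 0.506  -0.0245] 73.1 38
[0.4833 0.0658] -14.59 8
[0.3195 0.03  ] 72.72 37
```

Run:
```python
from h import *
c=cam("top"); im0=cv2.imread("pics/top0.png")
for im in(im0,c[0]):
    p,k=board((im,)+c[1:]); box,L=fitrect(p)
    print([ (x[0].round(4),np.degrees(np.arctan2(x[1][1],x[1][0])).round(2),x[2]) for x in L])
a=cv2.resize(c[0][130:270,160:330],None,fx=4,fy=4,interpolation=cv2.INTER_CUBIC)
w=cv2.imread("pics/w3.png"); cv2.imwrite("pics/t3.png",a)
```

```text
[(array([ 0.4134, -0.08  ], dtype=float32), np.float32(-17.16), np.int64(21)), (array([0.5456, 0.0332], dtype=float32), np.float32(73.34), np.int64(82)), (array([0.494 , 0.2018], dtype=float32), np.float32(-16.6), np.int64(48)), (array([0.36  , 0.0874], dtype=float32), np.float32(72.72), np.int64(84))]
[(array([ 0.3936, -0.0744], dtype=float32), np.float32(-16.7), np.int64(20)), (array([ 0.5061, -0.0232], dtype=float32), np.float32(73.35), np.int64(38)), (array([0.487 , 0.0646], dtype=float32), np.float32(-13.66), np.int64(8)), (array([0.3179, 0.0258], dtype=float32), np.float32(72.58), np.int64(36))]
```

View pics/t3.png

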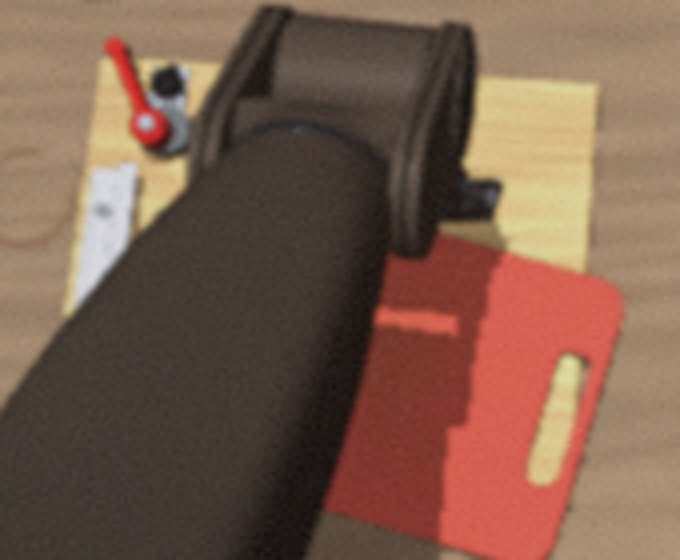

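Emit:
send_rows(translation=[[0.03,0,0],[0.03,0,0]], rotation=[[0,0,0],[0,0,0]], grip=[0,0])

```text
time: 6.82
eef_pos: [0.5405, 0.0367, 0.0187]
tcp_rot: [0.144, 0.99, -0.001, 0.002]
contact_force: [8.0, -6.3, -2.4]
opening: -0.005
```

Emit:
send_rows(translation=[[-0.2,0,0],[-0.5,0,-0.2],[0,0,-0.9],[0,0,-1],[0.3,-0.1,-1]], rotation=[[0,0,0],[0,0,0],[0,0,0],[0,0,0],[0,0,0]], grip=[0,0,0,0,0])

```text
time: 7.45
eef_pos: [0.5498, 0.0318, 0.1123]
tcp_rot: [0.144, 0.99, 0.0, -0.001]
contact_force: [-0.4, -0.5, 0.0]
opening: 0.001
```

Emit:
send_rows(translation=[[0.7,-0.2,-1],[0.8,-0.2,-1],[0.8,-0.2,-1],[0.7,-0.2,-1],[0.2,-0.17,-1]], rotation=[[0,0,0],[0,0,0],[0,0,0],[0,0,0],[0,0,0]], grip=[0,0,0,0,0])

```text
time: 8.07
eef_pos: [0.4479, 0.0317, 0.2623]
tcp_rot: [0.144, 0.99, 0.0, -0.001]
contact_force: [-0.2, 0.2, 0.5]
opening: 0.001
```

Emit:
send_rows(translation=[[0,0,-1],[0,0,-0.3]], rotation=[[0,0,0],[0,0,0]], grip=[0,0])

```text
time: 8.32
eef_pos: [0.45, 0.0313, 0.3028]
tcp_rot: [0.144, 0.99, 0.0, 0.001]
contact_force: [0.2, -0.3, -0.2]
opening: -0.002
```

```bash
cat >> h.py <<'E'
def isec(a,b):
    t=np.linalg.solve(np.c_[a[1],-b[1]],b[0]-a[0]); return a[0]+t[0]*a[1]
def report(c):
    p,k=board(c); box,L=fitrect(p); C=np.array([isec(L[i],L[(i+1)%4]) for i in range(4)]); m=C.mean(0)
    l=[np.linalg.norm(C[(i+1)%4]-C[i]) for i in range(4)]
    i=int(np.argmax(l)); e=(C[(i+1)%4]-C[i])/l[i]; e=e*np.sign(e[1]); xb=np.array([e[1],-e[0]])
    yaw=np.arctan2(xb[1],xb[0]); yaws=yaw-np.arctan2(X[1],X[0])
    A=np.array([np.cos(yaw),np.sin(yaw)]);B=np.array([-A[1],A[0]])
    print("sizes",np.round(l,4),"world mid",m.round(4),"yaw",yaw.round(4),"| station mid",st(m).round(4),"yaw'",yaws.round(4))
    for n,a,b in(("NL",-.1,.15),("FL",.1,.15),("FR",.1,-.15),("NR",-.1,-.15)): print(n,st(m+a*A+b*B).round(4))
    pin=O-.108*X+.120*Y-m; print("pin in board frame",(pin@A).round(4),(pin@B).round(4),"(touching at -0.108)")
E
python3 - <<'E'
from h import *
s=ctrl.get_state(); print(s["time"],s["eef_pos"],s["contact_force"])
c=cam("wrist"); cv2.imwrite("pics/w4.png",c[0]); report(c)
E
```

```text
8.325 [0.44995871 0.03130145 0.30277958] [ 0.23642611 -0.32588172 -0.17816991]
sizes [0.2955 0.1952 0.2958 0.1961] world mid [0.434  0.0677] yaw -0.3025 | station mid [[-0.0336 -0.0333]] yaw' -0.2333
NL [[-0.0962  0.1358]]
FL [[0.0984 0.0895]]
FR [[ 0.029  -0.2023]]
NR [[-0.1655 -0.1561]]
pin in board frame -0.1078 0.1319 (touching at -0.108)
```

View pics/w4.png

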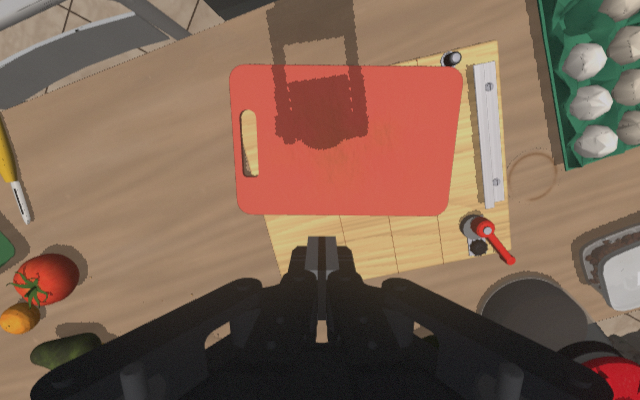

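Emit:
send_rows(translation=[[-0.33,-0.97,0.5],[-0.33,-0.97,0.6],[-0.33,-0.97,0.7],[-0.34,-0.97,0.8],[-0.34,-0.97,0.9]], rotation=[[0,0,0],[0,0,0],[0,0,0],[0,0,0],[0,0,0]], grip=[0,0,0,0,0])

```text
time: 9.0
eef_pos: [0.455, -0.123, 0.1931]
tcp_rot: [0.144, 0.99, 0.001, -0.001]
contact_force: [0.4, -0.2, 0.1]
opening: 0.001
```

Emit:
send_rows(translation=[[0,0,1],[0,0,1],[0,0,1],[0,0,1],[0,0,1]], rotation=[[0,0,0],[0,0,0],[0,0,0],[0,0,0],[0,0,0]], grip=[0,0,0,0,0])

```text
time: 9.62
eef_pos: [0.4544, -0.1217, 0.0428]
tcp_rot: [0.144, 0.99, 0.001, -0.002]
contact_force: [0.6, -0.5, 0.5]
opening: 0.0
```

Emit:
send_rows(translation=[[0,0,0.7],[0,0,0.25],[0,0.2,0],[0,0.1,0]], rotation=[[0,0,0],[0,0,0],[0,0,0],[0,0,0]], grip=[0,0,0,0])

```text
time: 10.12
eef_pos: [0.459, -0.1137, 0.0175]
tcp_rot: [0.144, 0.99, -0.0, 0.001]
contact_force: [0.3, 0.2, 0.6]
opening: 0.003
```

Emit:
send_rows(translation=[[0,0.08,0],[0,0.08,0],[0,0.06,0],[0,0,0]], rotation=[[0,0,0],[0,0,0],[0,0,0],[0,0,0]], grip=[0,0,0,0])

```text
time: 10.62
eef_pos: [0.461, -0.1087, 0.0175]
tcp_rot: [0.144, 0.99, -0.001, 0.001]
contact_force: [-0.6, -5.0, 0.1]
opening: -0.0
```

Emit:
send_rows(translation=[[-0.137,0.105,0],[-0.137,0.105,0],[-0.137,0.105,0],[-0.137,0.105,0]], rotation=[[0,0,-0.166],[0,0,-0.166],[0,0,-0.166],[0,0,-0.166]], grip=[0,0,0,0])

```text
time: 11.12
eef_pos: [0.48, -0.1011, 0.0175]
tcp_rot: [0.115, 0.993, -0.001, 0.001]
contact_force: [-1.2, -5.6, 1.3]
opening: -0.001
```

Emit:
send_rows(translation=[[-0.137,0.105,0],[-0.137,0.105,0],[-0.137,0.105,0],[-0.137,0.105,0]], rotation=[[0,0,-0.166],[0,0,-0.166],[0,0,-0.166],[0,0,-0.166]], grip=[0,0,0,0])

```text
time: 11.62
eef_pos: [0.4988, -0.0922, 0.0175]
tcp_rot: [0.086, 0.996, -0.001, 0.001]
contact_force: [-1.4, -6.6, 0.7]
opening: 0.003
```

Run:
```python
from h import *
s=ctrl.get_state(); print(st(s["eef_pos"][:2]),s["contact_force"])
c=cam("top"); p,k=board(c); 
cv2.imwrite("pics/t5.png",cv2.resize(c[0][130:270,160:330],None,fx=4,fy=4,interpolation=cv2.INTER_CUBIC))
try: report(c)
except Exception as e: print(e)
```

```text
[[ 0.04210349 -0.18836265]] [-1.429775   -6.60370151  0.73357806]
OpenCV(4.12.0) /io/opencv/modules/imgproc/src/linefit.cpp:50: error: (-215:Assertion failed) count > 0 in function 'fitLine2D_wods'
```

View pics/t5.png

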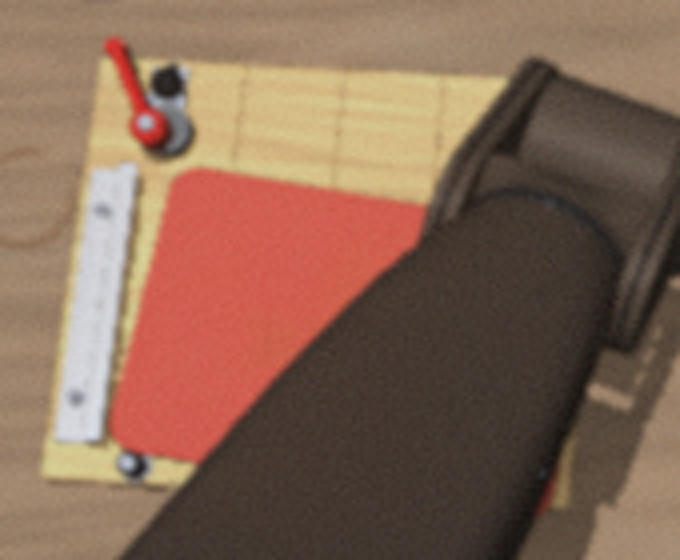

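```bash
cat >> h.py <<'E'
def part(c):
    """far and left edges of the partly hidden board, top view"""
    p,k=board(c); u=(k-[160,130])*4
    # directions by mask boundary near left/far; keep contour points with smallest u per row / v per column
    far=np.array([p[k[:,0]==x][np.argmin(k[k[:,0]==x][:,1])] for x in range(int(k[:,0].min())+9,int(k[:,0].min())+60)])
    lo,hi=int(k[:,1].min())+9,int(k[:,1].min())+54
    left=np.array([p[k[:,1]==y][np.argmin(k[k[:,1]==y][:,0])] for y in range(lo,hi)])
    for n,q in(("far",far),("left",left)):
        l=cv2.fitLine((st(q)*1000).astype(np.float32),cv2.DIST_HUBER,0,.01,.01).ravel()
        a=np.arctan2(l[1],l[0]) if n=="left" else np.arctan2(-l[0],l[1]); a=(a+np.pi/2)%np.pi-np.pi/2
        print(n,"point",l[2:].round(1),"yaw'",round(float(a),4))
E
python3 - <<'E'
from h import *
c=cam("top"); part(c)
E
```

```text
far point [87.1 52.2] yaw' -0.0776
left point [  2.8 125.4] yaw' -0.1237
```

Emit:
send_rows(translation=[[-0.135,0.13,0],[-0.135,0.13,0],[-0.135,0.13,0]], rotation=[[0,0,-0.17],[0,0,-0.17],[0,0,-0.17]], grip=[0,0,0])

```text
time: 12.1
eef_pos: [0.5127, -0.0826, 0.0175]
tcp_rot: [0.064, 0.998, -0.001, 0.001]
contact_force: [-0.1, -6.8, 0.9]
opening: 0.001
```

Emit:
send_rows(translation=[[-0.135,0.13,0],[-0.135,0.13,0]], rotation=[[0,0,-0.17],[0,0,-0.17]], grip=[0,0])

```text
time: 12.35
eef_pos: [0.5218, -0.0758, 0.0175]
tcp_rot: [0.05, 0.999, -0.001, 0.001]
contact_force: [0.5, -6.1, 1.4]
opening: -0.003
```

Run:
```python
from h import *
s=ctrl.get_state(); print(st(s["eef_pos"][:2]),s["contact_force"])
c=cam("top"); part(c)
```

```text
[[ 0.06391905 -0.17038022]] [ 0.47575556 -6.08466638  1.37537562]
far point [91.9 67.2] yaw' -0.0385
left point [  5.2 140.1] yaw' -0.0055
```

Emit:
send_rows(translation=[[-0.11,0.08,0],[-0.11,0.08,0]], rotation=[[0,0,-0.11],[0,0,-0.11]], grip=[0,0])

```text
time: 12.65
eef_pos: [0.5285, -0.0716, 0.0174]
tcp_rot: [0.04, 0.999, -0.001, 0.001]
contact_force: [-0.7, -6.3, 1.8]
opening: -0.0
```

Emit:
send_rows(translation=[[-0.11,0.08,0],[-0.05,0.04,0]], rotation=[[0,0,-0.11],[0,0,0]], grip=[0,0])

```text
time: 12.9
eef_pos: [0.5338, -0.0686, 0.0175]
tcp_rot: [0.035, 0.999, -0.001, 0.001]
contact_force: [-0.5, -7.6, 1.3]
opening: -0.001
```

Run:
```python
from h import *
s=ctrl.get_state(); print(st(s["eef_pos"][:2]),s["contact_force"])
c=cam("top"); part(c)
```

```text
[[ 0.07541236 -0.16232057]] [-0.54851227 -7.59851809  1.25733956]
far point [93.8 70.5] yaw' 0.0035
left point [  5.6 140.2] yaw' -0.0011
```

Emit:
send_rows(translation=[[0,0.04,0],[0,0.03,0]], rotation=[[0,0,0],[0,0,0]], grip=[0,0])

```text
time: 13.2
eef_pos: [0.5345, -0.066, 0.0181]
tcp_rot: [0.036, 0.999, -0.0, 0.001]
contact_force: [-0.2, -3.7, 4.9]
opening: -0.004
```

Emit:
send_rows(translation=[[0,0.03,0],[0,0,0]], rotation=[[0,0,0],[0,0,0]], grip=[0,0])

```text
time: 13.45
eef_pos: [0.5344, -0.0648, 0.0181]
tcp_rot: [0.036, 0.999, -0.001, 0.001]
contact_force: [0.4, -4.6, 5.5]
opening: 0.003
```

Emit:
send_rows(translation=[[0,0,-0.05],[0,0,0]], rotation=[[0,0,0],[0,0,0]], grip=[0,0])

```text
time: 13.7
eef_pos: [0.5327, -0.0634, 0.0182]
tcp_rot: [0.036, 0.999, 0.001, -0.001]
contact_force: [0.2, 0.4, 3.5]
opening: -0.0
```

Run:
```python
from h import *
s=ctrl.get_state(); print(s["eef_pos"],st(s["eef_pos"][:2]),s["contact_force"])
c=cam("wrist"); cv2.imwrite("pics/w6.png",c[0])
```

```text
[ 0.5326773  -0.06336006  0.01818909] [[ 0.07393403 -0.15722025]] [0.1910722  0.35870279 3.54665635]
```

View pics/w6.png

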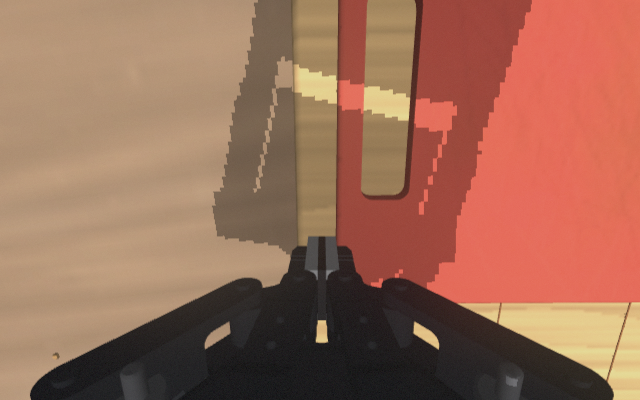

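Emit:
send_rows(translation=[[0,-0.03,-0.05],[0,0,-0.03],[0,0,0]], rotation=[[0,0,0],[0,0,0],[0,0,0]], grip=[0,0,0])

```text
time: 14.12
eef_pos: [0.5329, -0.0649, 0.0205]
tcp_rot: [0.036, 0.999, 0.0, -0.0]
contact_force: [0.2, 0.6, -0.4]
opening: 0.001
```

Emit:
send_rows(translation=[[0,0.06,0],[0,0.03,0],[0,0,0]], rotation=[[0,0,0],[0,0,0],[0,0,0]], grip=[0,0,0])

```text
time: 14.5
eef_pos: [0.5334, -0.0629, 0.0206]
tcp_rot: [0.035, 0.999, -0.001, 0.0]
contact_force: [-0.0, -3.8, -1.8]
opening: -0.0
```

Emit:
send_rows(translation=[[0,0.03,0],[0,0.02,0]], rotation=[[0,0,0],[0,0,0]], grip=[0,0])

```text
time: 14.75
eef_pos: [0.5334, -0.0627, 0.0206]
tcp_rot: [0.035, 0.999, -0.002, 0.0]
contact_force: [0.0, -9.0, -2.3]
opening: -0.001
```

Emit:
send_rows(translation=[[0,-0.15,0],[0,-0.3,0],[0,0,-0.8],[0,0,-1],[0,0.2,-1]], rotation=[[0,0,0],[0,0,0],[0,0,0],[0,0,0],[0,0,0]], grip=[0,0,0,0,0])

```text
time: 15.38
eef_pos: [0.5328, -0.0684, 0.1056]
tcp_rot: [0.036, 0.999, 0.0, -0.0]
contact_force: [0.5, 0.1, 0.4]
opening: -0.001
```

Emit:
send_rows(translation=[[0.5,0.85,-1],[0.5,0.85,-1],[0.5,0.85,-1],[0.5,0.85,-1],[0.45,0.85,-1]], rotation=[[0,0,0],[0,0,0],[0,0,0],[0,0,0],[0,0,0]], grip=[0,0,0,0,0])

```text
time: 16.0
eef_pos: [0.4679, 0.065, 0.2558]
tcp_rot: [0.036, 0.999, 0.0, 0.0]
contact_force: [1.2, 1.2, -0.1]
opening: -0.001
```

Emit:
send_rows(translation=[[0,0,-1],[0,0,-0.5],[0,0,0]], rotation=[[0,0,0],[0,0,0],[0,0,0]], grip=[0,0,0])

```text
time: 16.38
eef_pos: [0.4691, 0.0639, 0.3006]
tcp_rot: [0.036, 0.999, 0.0, 0.001]
contact_force: [-0.0, -0.8, -0.5]
opening: -0.001
```

Run:
```python
from h import *
s=ctrl.get_state(); print(s["time"],s["eef_pos"],s["contact_force"])
c=cam("wrist"); cv2.imwrite("pics/w7.png",c[0]); report(c)
p,k=board(c); q=st(p)
for n,sel in(("near",(q[:,0]<-.085)&(abs(q[:,1])<.09)),("far",(q[:,0]>.085)&(abs(q[:,1]-.02)<.09)),("right",(q[:,1]<-.13)&(abs(q[:,0])<.075))):
    l=cv2.fitLine((q[sel]*1000).astype(np.float32),cv2.DIST_HUBER,0,.01,.01).ravel(); a=np.arctan2(l[1],l[0]); a-=0 if n=="right" else np.pi/2; a=(a+np.pi/2)%np.pi-np.pi/2
    print(n,sel.sum(),l[2:].round(1),round(float(a),4))
```

```text
16.375 [0.46914977 0.06389041 0.30059778] [-0.01656477 -0.82202703 -0.46545091]
sizes [0.2907 0.1963 0.291  0.1955] world mid [0.4696 0.0961] yaw -0.0694 | station mid [[-0.     -0.0025]] yaw' -0.0002
NL [[-0.1     0.1475]]
FL [[0.1    0.1475]]
FR [[ 0.1    -0.1525]]
NR [[-0.1    -0.1525]]
pin in board frame -0.108 0.1225 (touching at -0.108)
near 142 [-97.8  -0.1] -0.0025
far 125 [97.9 -7.4] -0.0029
right 110 [  -1.9 -147.9] 0.0013
```

View pics/w7.png

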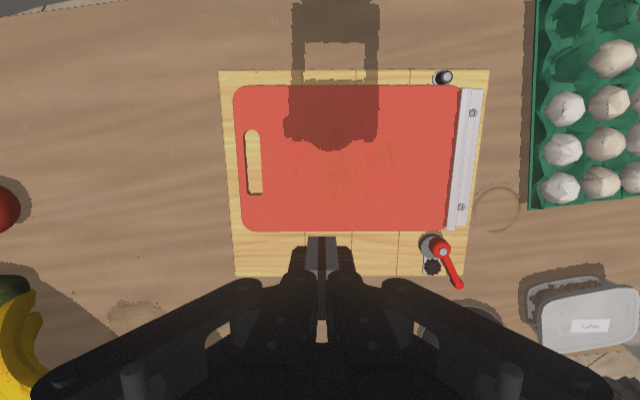

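Run:
```python
from h import *
s=ctrl.get_state(); print(s["qpos"].round(2))
c=cam("top"); print("pot near edge",ray(c,[[188,126],[165,118],[208,118]],0.0).round(3)); print("pot top/lid",ray(c,[[168,95],[200,85]],.13).round(3))
d=cam("wrist")
g=cv2.cvtColor(d[0],cv2.COLOR_BGR2HSV); h=g[...,0].astype(int)
m=((h<6)|(h>172))&(g[...,1]>150)&(g[...,2]>60); v,u=np.nonzero(m); sel=(u>425)&(u<470)&(v>236)&(v<292); P=np.c_[u,v][sel].astype(float)
q=st(ray(d,P,.051)[:,:2]); l=cv2.fitLine((q*1000).astype(np.float32),cv2.DIST_HUBER,0,.01,.01).ravel(); t=q*1000@l[:2]; print("lever line",l.round(3),"angle",np.arctan2(l[1],l[0]), "ends",q[t.argmin()],q[t.argmax()])
O3=np.array([.4698,.0986]); print("target world",O+X*.1445+Y*.178)
```

```text
[-0.08 -0.22  1.97  0.    1.39 -1.58]
pot near edge [[0.719 0.269 0.   ]
 [0.745 0.338 0.   ]
 [0.744 0.213 0.   ]]
pot top/lid [[0.749 0.281 0.13 ]
 [0.777 0.2   0.13 ]]
lever line [  0.867   0.498 140.565 142.569] angle 0.52072656 ends [0.10262873 0.11684035] [0.17803419 0.16371025]
target world [0.6262708 0.2661734]
```

Emit:
send_rows(translation=[[-0.595,0.885,0.4],[-0.595,0.885,0.4],[-0.595,0.885,0.4],[-0.595,0.885,0.4],[-0.595,0.885,0.4]], rotation=[[0,0,0],[0,0,0],[0,0,0],[0,0,0],[0,0,0]], grip=[0,0,0,0,0])

```text
time: 17.15
eef_pos: [0.5671, 0.1906, 0.2372]
tcp_rot: [0.036, 0.999, -0.0, -0.002]
contact_force: [0.8, -0.6, -0.4]
opening: -0.005
```

Emit:
send_rows(translation=[[-0.595,0.885,0.4],[-0.595,0.885,0.4],[-0.595,0.885,0.4],[0,0,0.7],[0,0,0.7]], rotation=[[0,0,0],[0,0,0],[0,0,0],[0,0,-1],[0,0,-1]], grip=[0,0,0,0,0])

```text
time: 17.77
eef_pos: [0.6255, 0.2657, 0.1587]
tcp_rot: [-0.053, 0.999, -0.0, -0.002]
contact_force: [-0.2, -0.8, 0.3]
opening: -0.001
```

Emit:
send_rows(translation=[[0,0,0.7],[0,0,0.7],[0,0,0.7],[0,0,0.7],[0,0,0]], rotation=[[0,0,-1],[0,0,-1],[0,0,-1],[0,0,-1],[0,0,0]], grip=[0,0,0,0,0])

```text
time: 18.4
eef_pos: [0.6236, 0.2648, 0.0734]
tcp_rot: [-0.224, 0.975, -0.0, -0.004]
contact_force: [-0.2, 0.1, 0.2]
opening: -0.003
```

Run:
```python
from h import *
s=ctrl.get_state(); print(s["time"],s["eef_pos"],st(s["eef_pos"][:2]),s["contact_force"],R.from_quat(s["tcp_rot"]).as_matrix().round(3)[:2,:2])
c=cam("wrist"); cv2.imwrite("pics/w8.png",c[0])
```

```text
18.4 [0.62357809 0.26479036 0.07335001] [[0.14190865 0.17643294]] [-0.2022599   0.09850193  0.24775151] [[-0.9   -0.436]
 [-0.436  0.9  ]]
```

View pics/w8.png

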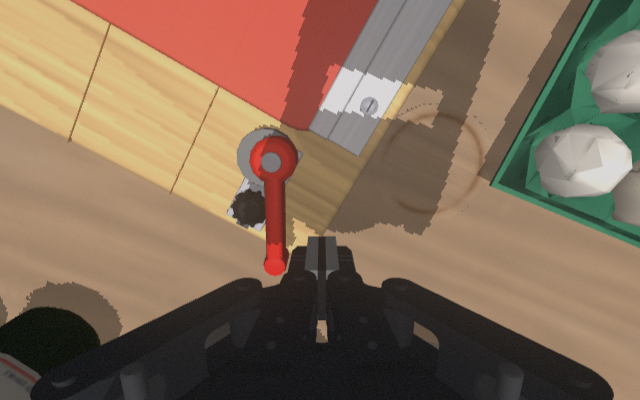

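Emit:
send_rows(translation=[[-0.1,0,0.6],[0,0,0.5],[0,0,0.1],[0,0,0]], rotation=[[0,0,0],[0,0,0],[0,0,0],[0,0,0]], grip=[0,0,0,0])

```text
time: 18.95
eef_pos: [0.6286, 0.2671, 0.0412]
tcp_rot: [-0.224, 0.975, -0.0, -0.0]
contact_force: [0.1, -0.2, -0.2]
opening: -0.004
```

Emit:
send_rows(translation=[[0,-0.13,0],[0,-0.13,0],[0,-0.1,0],[0,0,0]], rotation=[[0,0,0],[0,0,0],[0,0,0],[0,0,0]], grip=[0,0,0,0])

```text
time: 19.45
eef_pos: [0.634, 0.2574, 0.0422]
tcp_rot: [-0.224, 0.975, 0.0, 0.0]
contact_force: [-0.5, 0.4, 0.5]
opening: -0.0
```

Emit:
send_rows(translation=[[-0.044,-0.13,0.1],[-0.044,-0.13,0.05],[-0.044,-0.13,0],[-0.044,-0.13,0]], rotation=[[0,0,1],[0,0,1],[0,0,1],[0,0,1]], grip=[0,0,0,0])

```text
time: 19.95
eef_pos: [0.6441, 0.2451, 0.038]
tcp_rot: [-0.05, 0.999, 0.001, 0.001]
contact_force: [0.0, 2.6, 1.0]
opening: -0.001
```

```bash
cat >> h.py <<'E'
def lever(qoff=0):
    s=ctrl.get_state(); m=R.from_quat(s["tcp_rot"]).as_matrix(); y=m[:2,1]; a=st(s["eef_pos"][:2])[0]-[.120,.132]
    yy=np.array([y@X,y@Y]); xx=np.array([yy[1],-yy[0]]); f=np.array(s["contact_force"][:2])
    print("t",round(s["time"],2),"z",s["eef_pos"][2].round(4),"tool lever-angle",np.arctan2(xx[1],xx[0]).round(3),"tool q",(.524-np.arctan2(xx[1],xx[0])).round(3),"u,n",(a@xx*1000).round(1),(a@yy*1000).round(1),"F n,u",(f@y).round(2),(f@-m[:2,0]).round(2),"Fz",s["contact_force"][2].round(1))
E
python3 -c "
from h import *
lever()"
```

```text
t 19.95 z 0.038 tool lever-angle 0.17 tool q 0.354 u,n 47.5 18.5 F n,u 2.6 0.28 Fz 1.0
```

Emit:
send_rows(translation=[[-0.02,-0.14,0],[-0.02,-0.14,0],[-0.02,-0.14,0]], rotation=[[0,0,1],[0,0,1],[0,0,1]], grip=[0,0,0])

```text
time: 20.32
eef_pos: [0.647, 0.2324, 0.0382]
tcp_rot: [0.08, 0.997, 0.001, 0.002]
contact_force: [3.5, 2.3, -0.8]
opening: -0.0
```

```bash
python3 -c "
from h import *
lever()"
```

```text
t 20.32 z 0.0382 tool lever-angle -0.092 tool q 0.616 u,n 46.1 18.1 F n,u 2.8 3.1 Fz -0.8
```

Emit:
send_rows(translation=[[-0.02,-0.08,0],[-0.02,-0.08,0],[-0.02,-0.08,0]], rotation=[[0,0,0.57],[0,0,0.57],[0,0,0.57]], grip=[0,0,0])

```text
time: 20.7
eef_pos: [0.6475, 0.2249, 0.0382]
tcp_rot: [0.154, 0.988, 0.001, 0.002]
contact_force: [3.6, 2.5, 0.3]
opening: -0.001
```

```bash
python3 -c "
from h import *
lever()"
```

```text
t 20.7 z 0.0382 tool lever-angle -0.24 tool q 0.764 u,n 45.6 17.6 F n,u 3.42 2.66 Fz 0.3
```

Emit:
send_rows(translation=[[-0.02,-0.08,0],[-0.02,-0.08,0]], rotation=[[0,0,0.57],[0,0,0.57]], grip=[0,0])

```text
time: 20.95
eef_pos: [0.648, 0.2212, 0.0384]
tcp_rot: [0.203, 0.979, 0.003, 0.004]
contact_force: [5.3, 6.3, -2.8]
opening: 0.004
```

```bash
python3 -c "
from h import *
lever()"
```

```text
t 20.95 z 0.0384 tool lever-angle -0.34 tool q 0.864 u,n 45.6 18.9 F n,u 7.85 2.39 Fz -2.8
```

Emit:
send_rows(translation=[[0,0.04,0],[0,0,0]], rotation=[[0,0,0],[0,0,0]], grip=[0,0])

```text
time: 21.2
eef_pos: [0.6478, 0.2214, 0.0383]
tcp_rot: [0.202, 0.979, 0.001, 0.003]
contact_force: [4.1, 1.7, -0.8]
opening: -0.001
```

```bash
python3 -c "
from h import *
lever()"
```

```text
t 21.2 z 0.0383 tool lever-angle -0.338 tool q 0.862 u,n 45.4 18.9 F n,u 3.18 3.12 Fz -0.8
```

Emit:
send_rows(translation=[[0,-0.02,0],[0,0,0]], rotation=[[0,0,0],[0,0,0]], grip=[0,0])

```text
time: 21.45
eef_pos: [0.6477, 0.2212, 0.0383]
tcp_rot: [0.202, 0.979, 0.002, 0.003]
contact_force: [5.4, 4.1, -1.8]
opening: 0.0
```

```bash
python3 -c "
from h import *
lever()"
```

```text
t 21.45 z 0.0383 tool lever-angle -0.338 tool q 0.862 u,n 45.4 18.7 F n,u 5.95 3.32 Fz -1.8
```

Emit:
send_rows(translation=[[0,0.1,0],[0,0.25,0],[0,0,-0.7],[0,0,-1],[0.5,0,-1]], rotation=[[0,0,0],[0,0,0],[0,0,0],[0,0,0],[0,0,0]], grip=[0,0,0,0,0])

```text
time: 22.08
eef_pos: [0.6367, 0.2351, 0.1207]
tcp_rot: [0.203, 0.979, 0.0, 0.001]
contact_force: [0.9, 0.8, 0.7]
opening: -0.001
```

Emit:
send_rows(translation=[[0.9,0,-1],[0.9,0,-1],[0.9,-0.5,-1],[0.9,-0.8,-1],[0.9,-0.8,-1]], rotation=[[0,0,0],[0,0,0],[0,0,-1],[0,0,-1],[0,0,-1]], grip=[0,0,0,0,0])

```text
time: 22.7
eef_pos: [0.4893, 0.2221, 0.2707]
tcp_rot: [0.071, 0.997, -0.0, 0.001]
contact_force: [0.5, -0.1, -0.3]
opening: -0.003
```

Emit:
send_rows(translation=[[0.3,-0.8,-0.6],[0.3,-0.5,0],[0,0,0]], rotation=[[0,0,-1],[0,0,0],[0,0,0]], grip=[0,0,0])

```text
time: 23.08
eef_pos: [0.4678, 0.1849, 0.2861]
tcp_rot: [0.03, 1.0, 0.0, -0.0]
contact_force: [-0.4, 0.6, 0.0]
opening: -0.001
```

Run:
```python
from h import *
s=ctrl.get_state(); print(s["time"],s["eef_pos"],s["contact_force"])
c=cam("wrist"); cv2.imwrite("pics/w9.png",c[0]); 
try: report(c)
except Exception as e: print(e)
```

```text
23.075 [0.46781783 0.18487369 0.28608734] [-0.39860804  0.61803815  0.01728413]
sizes [0.2871 0.1952 0.2881 0.1967] world mid [0.4691 0.095 ] yaw -0.0698 | station mid [[-0.0005 -0.0036]] yaw' -0.0006
NL [[-0.1004  0.1464]]
FL [[0.0996 0.1463]]
FR [[ 0.0994 -0.1537]]
NR [[-0.1006 -0.1536]]
pin in board frame -0.1076 0.1236 (touching at -0.108)
```

View pics/w9.png

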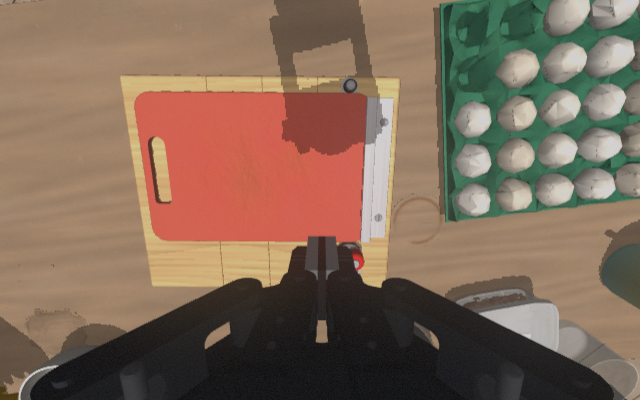

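Run:
```python
from h import *
for n in("top","side"):
    c=cam(n); g=cv2.cvtColor(c[0],cv2.COLOR_BGR2HSV); h=g[...,0].astype(int)
    m=((h<8)|(h>170))&(g[...,1]>140)&(g[...,2]>60); v,u=np.nonzero(m); P=np.c_[u,v].astype(float); q=st(ray(c,P,.051)[:,:2])
    d=q-[.12,.132]; sel=(np.hypot(*d.T)<.085)&(q[:,0]>.108); q=q[sel]; print(n,len(q))
    if len(q)>10:
        f=q[np.hypot(*(q-[.12,.132]).T)>.03]-[.12,.132]; a=np.arctan2(f[:,1],f[:,0]); print("far pts",len(f),"mean angle",a.mean() if len(f) else None,"q",.524-np.median(a) if len(f) else None)
```

```text
top 140
far pts 64 mean angle -0.36641056298555275 q 0.8874037174643938
side 126
far pts 80 mean angle -0.7752751894359273 q 1.2158091039816157
```

```bash
python3 -c "
from plant import ticket
print(ticket.sign_off())"
```

```text
the job is handed in; nothing more can be done
None
```

The board is against the pin, square along the rail under its lip, and clamped. I handed the job in at about 23 s of the 72 s allowed, and sign-off reported no verdict.

**What I did**
- I pushed the far long edge until the board met the stop pin. The push peaked at about 10 N, and the wrist camera confirmed contact.
- I turned the board about the pin by following the corner's arc with 5–8 N, then pressed it home at 9 N.
- I swung the cam lever clockwise to about 0.86 rad, let go and raised the arm clear.

**Last checks**
- The wrist camera shows the board within 0.001 rad of square, with its near edge within 0.5 mm of the pin.
- The far and right edges are where a seated board should be. The left edge is hidden under the lip, so I could not see it directly.
- The top camera puts the lever at about 0.89 rad after letting go, so it stayed put.
- The force reading is about zero with the arm clear. I did not re-measure the fruit or the peeler at the end, but the arm never went near them.

**What was off**
- While pressing home, the fingertip brushed the slab with about 5 N upward. I raised it 3 mm and repeated the press.
- The lever push read 7.9 N for a moment when the cam stiffened, above the 4–6 N suggested. I eased off to 3 N and finished at a steady 6 N.
- The side camera gave a lever angle of 1.2 rad, which disagrees with the top camera. I put this down to red pixels from the board and trusted the top view and the finger pose.

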